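# Clamp the pump bracket and counter-hold its turning bolt

## Task

The bracket's bolt is spinning along uselessly with the nut that the little nut-runner is driving. First slide the clamp's movable jaw fully home and press it firmly up against the bracket; then reach down into the narrow gap behind the bracket, grip the hidden head of the bolt that the nut-runner is driving (not the idle one beside it) squarely across with both fingers, and hold it so that it stops turning. Finish while still gripping it, with the jaw left home and the things standing around left alone.

Things in the scene. Friction and masses are not known exactly. Their poses are not given: they have to be found in the camera images.
- fixture: Clamping fixture, immovable. Origin on the bench under the middle of the bracket; x points through the bracket to its back, y along it to the movable jaw, z up. Aluminium base plate 12 mm thick, x -100 to 60, y -125 to 220 mm. Steel angle bracket on it: foot x -60 to 8, 20 mm high; upright plate x 0 to 8, y -90 to 90, top at z = 100 mm. Dark fixed jaw at the bracket's -y edge.
- gap (a point): Middle of the open mouth of the narrow gap behind the bracket, at fixture x = 31, y = 0, z = 100 mm. The gap runs along y, 46 mm wide (x 8 to 54 mm), between the upright and a white wall 6 mm thick of the same height and width; open at the top and both ends, floor at z = 12 mm. Two equal bolt heads stick into it at y = -50 and y = +50 mm, 34 mm below its mouth.
- jaw (a joint): Slide of the dark steel movable clamp jaw, m: grows as it moves in fixture -y towards the bracket; 0.05 = fully home, its face against the bracket's +y edge (a hard stop). Starts 20 to 50 mm open. Friction about 3 N; it stays where it is left.
- jaw_push (a point): Point on the outer (+y) face of the movable jaw, riding with it, 50 mm above the bench, middle of its width; push it in fixture -y to close. This face belongs to an upright lug 50 mm wide (x), 14 mm thick (y), its top 64 mm above the bench. The jaw is 60 mm long (y) in all, 30 mm high between the lug and its 44 mm high inner face.
- runner: Nut-runner fixed on the robot's side of the bracket: grey cylinder 42 mm in diameter lying along fixture x (-105 to -50 mm), top 87 mm above the bench, its dark socket on the nut of the driven bolt. Origin on the bench under the bolt's axis at fixture x = 0, y = -50 or +50 mm (differs between episodes); axes parallel to the fixture's.
- head (a point): Centre of the head of the driven (turning) bolt in the gap, 66 mm above the bench: plain steel hexagon, 24 mm across flats, 27.7 mm across corners, 14 mm long along its axis, at fixture x 22 to 36 mm; between it and the bracket are only the 16 mm shank and a washer. The point does not turn; axes parallel to the fixture's.
- bolt (a joint): Turning angle of the driven bolt about fixture +x, rad. Left alone it turns steadily at about 0.4 rad/s, driven by about 0.12 N m; a finger grip from both sides (along fixture y) stops it, and may be closed on it at any angle: the flats turn themselves to the pads. It does not move sideways.
- idle_bolt: The other bolt, equal in shape, fixed and not turning, with a bare nut on the robot's side; its origin lies as the runner's does, at the other bolt place 100 mm away along fixture y.
- bottle: Bystander: white bottle with a blue cap, 60 mm in diameter, 130 mm tall, loose on the bench; origin at its underside.
- spanner: Bystander: steel spanner 170 mm long lying loose on the bench; origin at its middle, underside.
- pot: Bystander: clear open pot 70 mm in diameter, 60 mm tall, loose on the bench; origin at its underside.

How it is judged:
By the outcome, as a careful person would: the job done as asked, in the order asked, and still so for the second after the job is handed in, while the arm keeps its last pose, push and grip.
It also fails if it takes over 42 s, if anything falls off the work surface, if the arm or the gripper's body presses on something with over 40 N, if the wrist force passes 120 N, or if a joint passes its speed limit or range.

## Robot

A 7-joint arm with a two-finger parallel gripper is mounted at the origin on the work surface. World frame = base frame: x ahead of the robot, y to its left, z up, the work surface at z = 0. Lengths are in m, angles in rad, forces in N, time in s.
With the tool pointing down it reaches from about 0.4 to 0.85 m from the base axis. Payload 10.4 kg.
Tool frame: the origin (TCP) lies midway between the tips of the shut fingers; the grasp point (between the pads) lies 19 mm behind it; z points along the fingers, x is the direction in which the jaws open and shut, and the axes are right-handed (so a half turn about z gives the same grasp; the last joint's range is limited). The gripper opens to 85 mm and grips with 20 to 120 N. Pads are 22 mm wide; open, the fingers measure 114 mm over their backs; the gripper's body (76 mm by 85 mm) begins 54 mm behind the grasp point. The pads swing forward as they close: fully open they stand 13 mm farther back than shut.
Start: joints at [-1.262, 0.332, -0.065, 1.46, 0.022, 1.35, -0.088], TCP at [0.204, 0.591, 0.198] pointing down, gripper open.
Joint ranges: [-2.6, 2.6], [-0.5, 2.12], [-1.47, 1.34], [0.16, 2.42], [-1.27, 4.41], [0.06, 2.06], [-2.6, 2.6]. Speed limits (rad/s): [2.22, 2.22, 2.79, 2.79, 3.14, 3.14, 3.14].

## Interface

Orientations are given as a unit quaternion [x, y, z, w].
In Python, from workcell import monitor, eyes, ticket, models gives the robot as it stands.
- The arm moves only by the tool servo_tool, never from a script. Its argument "motion" is a list of rows, each a list of 7 numbers: the opening, from 0 (shut) to 1 (fully open), then the shift along the tool's x, y, z in m, then the turn, a rotation vector about the tool's x, y, z in degrees. In form: [[fingers, tx, ty, tz, rx, ry, rz], ...]. A call has 1 to 20 rows; each row is the pose to reach, as a shift and turn from the pose commanded when the call began, along the tool's axes at that moment; what a row does not reach only later rows make up. A row lasts 1/8 s, in which the tool goes at most 62.5 mm and 10.7 degrees, less where a joint would pass 70% of its speed; a pose out of reach is approached as far as the arm can. A call with a gripper value outside its range is refused whole. The fingers move at their own pace and stop on an object; "grip_force" is the grip in N (left out, the last holds). Time passes only in rows, so rows that repeat a pose let the fingers close. It gives the time, the measured TCP pose, the force and the opening at its end, in the units of the state.
- monitor.get_obs(): the state, without advancing time (a new reading comes with each control period).
- eyes.camera(name): name is "scene" or "top" or "wrist"; returns (picture, depth): 420x560x3 uint8, blue, green, red; 420x560 float32, m along the optical axis (not along the pixel's ray), 0 where there is no reading.
- eyes.camera_info(name): a dict with "intrinsics" (3x3 intrinsics, pixels), "extrinsics" (4x4, takes a point from world to camera coordinates); the wrist camera has in their place "tool_from_camera" (4x4, takes a point from camera to tool coordinates, whose origin is the TCP and whose axes are the tool frame's). Camera axes: x right, y down, z forward; pixel columns grow to the right and rows downward; lengths in m; the calibration is good to about 2 mm. The wrist camera is an equidistant fisheye: a pixel r from the principal point sees the ray r / f radians off the axis. A picture is of the moment at which its call begins: read the wrist's pose just before it. camera_info takes no time and is no camera call.
- ticket.hand_in(): hands the job in, once; it reports no verdict.
Trained networks look in the newest picture that a camera, given by its name, has taken for a name from the list of things; names that differ only in an ending like _2 or _b are one class to them, and where a whole thing is asked for, a point or a joint stands for the part that bears it (a point fixed in the world has none). Each returns a list of dicts, best first, with "confidence" (0 to 1); they miss things now and then, are a little off and sometimes report something else, mostly with a low value. They report only what shows in the picture. A call takes as long as a camera call.
- models.boxes_of(camera, thing): "point" ([x, y, z] in m, in the coordinates of the camera as it stood for that picture, good to about 4 mm: the middle of the surface that is visible of it).
The state is a dict: "clock": time; "joint_pos": joint angles; "joint_velocities": joint speeds; "tau": joint torques, N m; "position": TCP position; "ee_rot": TCP orientation; "ft_force": force on the tool from outside, world axes, zero at the start; "torque": the same for the moment, N m; "grip_width": opening from 0.0 (shut) to 1.0 (fully open).
Only numpy, scipy, OpenCV 4.12 (cv2) and the standard library are available. Lean on these libraries where they do the work, as an engineer would, in place of code of your own. Each camera call takes 0.05 s, during which the arm holds its last target. There are 200 camera calls.

## Working session

There is one attempt and no reset: what is moved stays moved. The work goes in short steps, Python scripts to look and compute and a tool call to move; the robot and the scene stay as the last step left them, time stands still between calls to the robot, and variables do not carry over. Pictures are saved under pics/ and viewed, about 8 in all and at most 12, crops included, and the job is handed in when it is done.

Besides the shell and the picture viewer there is one more tool, called after "Request:" as name(argument=value, ...), one argument or row to a line, values as JSON. servo_tool: Moves the arm, as the interface text tells. Its arguments: {"type":"object","properties":{"motion":{"type":"array"},"grip_force":{"type":"number"}},"required":["motion"]}

```bash
mkdir -p pics; ls; cat > h.py <<'E'
import numpy as np, cv2
from scipy.spatial.transform import Rotation as R
from workcell import monitor, eyes, ticket, models
np.set_printoptions(precision=4, suppress=True)
def towld(name,p):
    i=eyes.camera_info(name)
    if name=='wrist':
        o=monitor.get_obs(); q=np.array(i['tool_from_camera'])@np.r_[p,1]
        return R.from_quat(o['ee_rot']).apply(q[:3])+o['position']
    return (np.linalg.inv(i['extrinsics'])@np.r_[p,1])[:3]
def cloud(name,d):
    i=eyes.camera_info(name);K=np.array(i['intrinsics']);v,u=np.indices(d.shape)
    P=np.stack([(u-K[0,2])/K[0,0]*d,(v-K[1,2])/K[1,1]*d,d,np.ones_like(d)],-1)
    return (P@np.linalg.inv(i['extrinsics']).T)[...,:3]
E
python3 - <<'E'
from h import *
print(monitor.get_obs())
for c in ['top','scene']:
    im,d=eyes.camera(c); cv2.imwrite(f'pics/{c}0.png',im); np.save(f'{c}.npy',d)
    for t in ['fixture','jaw','runner','head','idle_bolt','bottle','spanner','pot']:
        r=models.boxes_of(c,t)
        print(c,t,[(towld(c,x['point']),round(x['confidence'],2)) for x in r[:2]])
E
```

```text
pics
{'clock': 0.0, 'joint_pos': array([-1.2616,  0.3329, -0.0647,  1.4609,  0.0216,  1.3499, -0.0885]), 'joint_velocities': array([-0.0004,  0.0001,  0.0003, -0.0007,  0.0002, -0.0016, -0.0002]), 'tau': array([ -0.0002, -62.5441,   0.049 , -39.1612,   0.0161,   0.0098,
        -0.    ]), 'position': array([0.2035, 0.5905, 0.1975]), 'ee_rot': array([ 0.8142,  0.5806, -0.0005,  0.0004]), 'ft_force': array([-0.2884,  0.1408,  0.7517]), 'torque': array([ 0.0225, -0.0264,  0.0084]), 'grip_width': 0.9992792149929843}
top fixture [(array([0.4841, 0.1034, 0.0096]), 0.96)]
top jaw [(array([0.4954, 0.2083, 0.0335]), 0.61), (array([ 0.508 , -0.0038,  0.0733]), 0.36)]
top runner [(array([0.4306, 0.0053, 0.0782]), 0.92)]
top head [(array([0.4244, 0.0044, 0.0782]), 0.71)]
top idle_bolt [(array([0.5151, 0.0959, 0.0739]), 0.46)]
top bottle []
top spanner [(array([ 0.5482, -0.4434,  0.0112]), 0.82)]
top pot []
scene fixture [(array([0.5235, 0.0785, 0.0307]), 0.67)]
scene jaw [(array([0.5014, 0.2161, 0.0315]), 0.61)]
scene runner [(array([0.4301, 0.0032, 0.0792]), 0.96)]
scene head [(array([0.4403, 0.0028, 0.0792]), 0.63)]
scene idle_bolt [(array([0.5155, 0.0907, 0.0724]), 0.51)]
scene bottle [(array([ 0.4236, -0.3483,  0.0723]), 0.72)]
scene spanner [(array([ 0.5602, -0.4408,  0.0037]), 0.65), (array([0.5134, 0.0912, 0.0721]), 0.17)]
scene pot [(array([0.6273, 0.4136, 0.0351]), 0.87), (array([0.5032, 0.2142, 0.0338]), 0.28)]
```

View pics/top0.png

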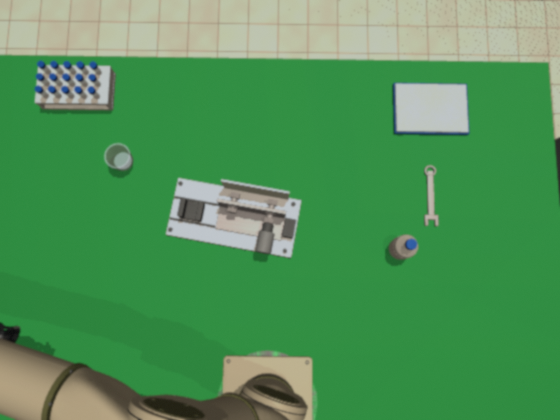

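View pics/scene0.png

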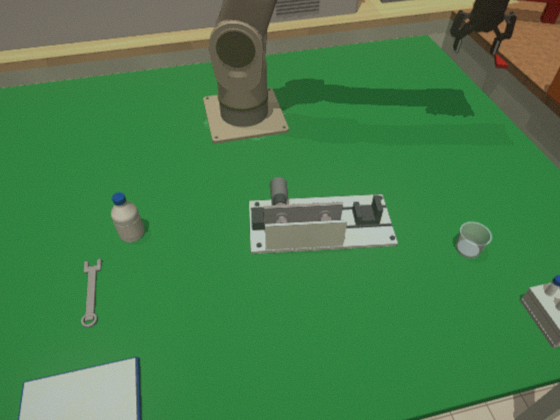

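```bash
python3 - <<'E'
from h import *
P=cloud('top',np.load('top.npy')); Z=P[...,2]
for lo,hi in [(.09,.11),(.055,.072)]:
    m=((Z>lo)&(Z<hi)).astype(np.uint8)
    n,l,s,c=cv2.connectedComponentsWithStats(m)
    for i in range(1,n):
        if s[i,4]<25: continue
        q=P[l==i]; print(lo,s[i],q[:,:2].mean(0),q[:,2].mean(),cv2.minAreaRect((q[:,:2]*1000).astype(np.float32)))
E
```

```text
0.09 [37 61  9  8 55] [0.8742 0.6189] 0.09957568381226535 ((875.6652221679688, 620.5777587890625), (19.100814819335938, 16.9863224029541), 46.515201568603516)
0.09 [50 61  9  8 52] [0.8742 0.5839] 0.09943073417226186 ((874.9868774414062, 584.436279296875), (20.185104370117188, 17.12038230895996), 46.574440002441406)
0.09 [63 61  9  9 53] [0.8745 0.5489] 0.09996922564646396 ((875.4570922851562, 549.678466796875), (19.726835250854492, 17.431276321411133), 47.585296630859375)
0.09 [76 61  9  9 53] [0.8742 0.5145] 0.09929368106615627 ((876.1557006835938, 515.0620727539062), (19.460834503173828, 18.03866958618164), 19.750001907348633)
0.09 [89 61  9  9 51] [0.8744 0.4793] 0.09975514831774905 ((875.9505004882812, 480.0274353027344), (20.827787399291992, 17.333866119384766), 77.382568359375)
0.09 [36 73  8  9 54] [0.8396 0.6192] 0.09947005443646653 ((839.673828125, 620.5765380859375), (19.686473846435547, 17.805421829223633), 17.835235595703125)
0.09 [49 73  9  9 56] [0.8395 0.5841] 0.09945105566127634 ((840.7185668945312, 584.654052734375), (21.61160659790039, 16.676265716552734), 16.36613
[... 2558 characters left out ...]
65283203), 74.62982177734375)
0.055 [233 185  26   6  34] [0.5513 0.0639] 0.06436165288262659 ((551.5227661132812, 65.70396423339844), (68.15313720703125, 1.8774805068969727), 80.00704193115234)
0.055 [260 190  29   7  37] [ 0.5387 -0.0083] 0.06330372200572312 ((538.2515869140625, -10.124553680419922), (75.39871978759766, 1.7516624927520752), 80.61156463623047)
0.055 [177 197   9  20 108] [0.4989 0.2336] 0.062296488871138325 ((499.73297119140625, 233.2965087890625), (15.60389518737793, 50.24547576904297), 78.70980834960938)
0.055 [393 237  11  21  44] [ 0.3959 -0.3278] 0.06400360700073705 ((398.99127197265625, -330.3108215332031), (54.010414123535156, 17.792762756347656), 12.567265510559082)
```

The top view shows the fixture at about (235,217), yawed −9.7°. The jaw is at (192,210), and the runner at (266,240) drives the bolt at y=−50. The scene view agrees: bottle at (128,222), spanner at (91,293) and pot at (473,240) are all clear of my path. The jaw is about 40 mm open.

Request:
servo_tool(
  motion=[
    [0,-0.03,0.06,0,0,0,-5],
    [0,-0.06,0.11,0,0,0,-9.3],
    [0,-0.085,0.165,0,0,0,-9.3],
    [0,-0.11,0.22,0,0,0,-9.3],
    [0,-0.14,0.275,0,0,0,-9.3],
    [0,-0.165,0.33,0,0,0,-9.3],
    [0,-0.195,0.389,0,0,0,-9.3],
    [0,-0.195,0.389,0.03,0,0,-9.3],
    [0,-0.195,0.389,0.06,0,0,-9.3],
    [0,-0.195,0.389,0.06,0,0,-9.3],
  ],
  grip_force=60,
)

```text
clock: 2.15
position: [0.5065, 0.2791, 0.1364]
ee_rot: [0.764, 0.645, -0.002, -0.0]
ft_force: [-0.2, -0.3, -0.2]
grip_width: -0.002
```

```bash
cat >> h.py <<'E'
A=np.radians(-9.75); O=np.array([.4933,.0489])
def fx(p):
    r=np.array(p[:2])-O; c,s=np.cos(A),np.sin(A)
    return np.array([c*r[0]+s*r[1],-s*r[0]+c*r[1],p[2]])
def st():
    o=monitor.get_obs(); r=R.from_quat(o['ee_rot']).as_matrix()
    print('t',o['clock'],'fix',fx(o['position']),'toolx yaw',np.degrees(np.arctan2(r[1,0],r[0,0])),'tz',r[:,2],'F',o['ft_force'],'w',o['grip_width'],'q',o['joint_pos'])
E
python3 - <<'E'
from h import *
st()
im,d=eyes.camera('wrist'); cv2.imwrite('pics/w1.png',im); np.save('w1.npy',d)
print(eyes.camera_info('wrist'))
E
```

```text
t 2.15 fix [-0.0259  0.2291  0.1364] toolx yaw 80.28726267695184 tz [-0.0034 -0.0022 -1.    ] F [-0.2231 -0.3233 -0.1928] w -0.0015280581937158282 q [-0.73    0.2727  0.1749  1.676  -0.0502  1.2013  0.8582]
{'intrinsics': array([[325.1923,   0.    , 283.5871],
       [  0.    , 325.1923, 207.2926],
       [  0.    ,   0.    ,   1.    ]]), 'tool_from_camera': array([[ 1.    ,  0.0001,  0.0015,  0.0004],
       [-0.0005,  0.9477,  0.3191, -0.0808],
       [-0.0014, -0.3191,  0.9477, -0.1755],
       [ 0.    ,  0.    ,  0.    ,  1.    ]])}
```

View pics/w1.png

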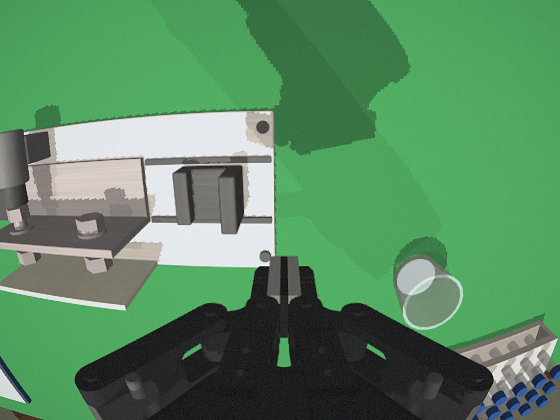

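The wrist view shows the jaw's lug at (230,195), with the shut fingers beyond its outer face. There are two bolt heads in the gap, at (28,258) and (97,265). Now I descend and push.

Request:
servo_tool(
  motion=[
    [0,0,0,0.05,0,0,0],
    [0,0,0,0.098,0,0,0],
    [0,-0.01,0,0.098,0,0,0],
    [0,-0.02,0,0.098,0,0,0],
    [0,-0.03,0,0.098,0,0,0],
    [0,-0.04,0,0.098,0,0,0],
    [0,-0.05,0,0.098,0,0,0],
    [0,-0.055,0,0.098,0,0,0],
    [0,-0.06,0,0.098,0,0,0],
    [0,-0.06,0,0.098,0,0,0],
  ],
)

```text
clock: 3.45
position: [0.4977, 0.2205, 0.0403]
ee_rot: [0.765, 0.645, -0.0, -0.0]
ft_force: [0.6, -0.1, 0.1]
grip_width: -0.001
```

```bash
python3 -c "
from h import *
st()"
```

```text
t 3.45 fix [-0.0247  0.1698  0.0403] toolx yaw 80.27174673934438 tz [-0.0001 -0.     -1.    ] F [ 0.6369 -0.1382  0.1112] w -0.001173287514329823 q [-0.6627  0.3026  0.1868  1.861  -0.0665  0.9841  0.9537]
```

Request:
servo_tool(
  motion=[
    [0,-0.004,0,0,0,0,0],
    [0,-0.007,0,0,0,0,0],
    [0,-0.007,0,0,0,0,0],
  ],
)

```text
clock: 3.82
position: [0.4965, 0.2136, 0.0403]
ee_rot: [0.765, 0.645, -0.0, -0.0]
ft_force: [-1.2, 0.2, 0.6]
grip_width: 0.005
```

```bash
python3 -c "
from h import *
st()
im,d=eyes.camera('wrist'); cv2.imwrite('pics/w2.png',im)"
```

```text
t 3.825 fix [-0.0247  0.1628  0.0403] toolx yaw 80.27395757050775 tz [-0.0001 -0.     -1.    ] F [-1.2323  0.1826  0.6127] w 0.005297590031622161 q [-0.6558  0.295   0.1898  1.8711 -0.066   0.9816  0.9637]
```

View pics/w2.png

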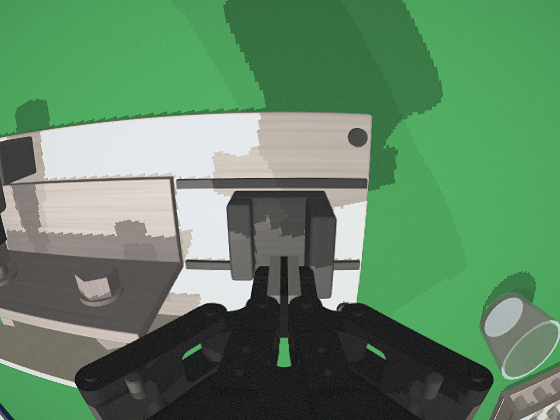

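The wrist view shows the fingers at (283,265) standing in the valley between the lug (320,250) and the inner block (240,235). They passed over the lug before the descent had finished, so I lift, go back out and descend again.

Request:
servo_tool(
  motion=[
    [0,0.003,0,0,0,0,0],
    [0,0.003,0,-0.03,0,0,0],
    [0,0.003,0,-0.05,0,0,0],
    [0,0.003,0,-0.05,0,0,0],
    [0,0.04,0,-0.05,0,0,0],
    [0,0.072,0,-0.05,0,0,0],
    [0,0.072,0,-0.05,0,0,0],
    [0,0.072,0,-0.025,0,0,0],
    [0,0.072,0,0.0,0,0,0],
    [0,0.072,0,0.002,0,0,0],
    [0,0.072,0,0.002,0,0,0],
  ],
)

```text
clock: 5.25
position: [0.5089, 0.2844, 0.0387]
ee_rot: [0.765, 0.645, 0.0, 0.0]
ft_force: [-0.3, 1.1, 0.3]
grip_width: -0.001
```

```bash
python3 -c "
from h import *
st()
im,d=eyes.camera('wrist'); cv2.imwrite('pics/w3.png',im)"
```

```text
t 5.25 fix [-0.0245  0.2347  0.0387] toolx yaw 80.2592609428209 tz [ 0.0001 -0.0001 -1.    ] F [-0.2836  1.0726  0.3452] w -0.001402985610630962 q [-0.7202  0.3798  0.1596  1.7593 -0.0695  1.008   0.8661]
```

View pics/w3.png

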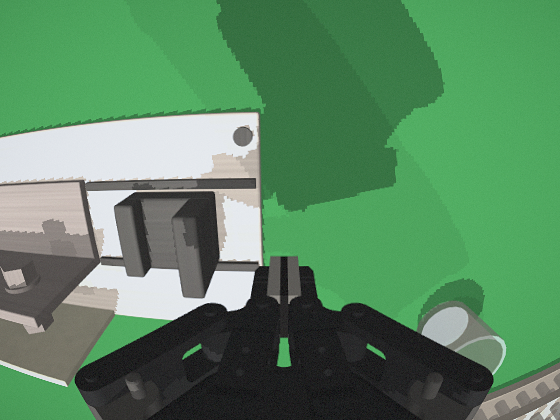

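The fingers are now outside the lug, whose outer face is at about (217,245). Push.

Request:
servo_tool(
  motion=[
    [0,-0.01,0,0,0,0,0],
    [0,-0.02,0,0,0,0,0],
    [0,-0.028,0,0,0,0,0],
    [0,-0.036,0,0,0,0,0],
    [0,-0.044,0,0,0,0,0],
    [0,-0.052,0,0,0,0,0],
    [0,-0.06,0,0,0,0,0],
    [0,-0.064,0,0,0,0,0],
  ],
)

```text
clock: 6.3
position: [0.4978, 0.2211, 0.0383]
ee_rot: [0.765, 0.645, -0.0, -0.0]
ft_force: [-0.2, 0.1, 0.2]
grip_width: -0.001
```

```bash
python3 -c "
from h import *
st()
im,d=eyes.camera('wrist'); cv2.imwrite('pics/w4.png',im)"
```

```text
t 6.3 fix [-0.0247  0.1705  0.0383] toolx yaw 80.26511064527047 tz [-0.0001 -0.     -1.    ] F [-0.2164  0.1028  0.2256] w -0.0012928443091017995 q [-0.6593  0.3058  0.1819  1.8614 -0.0656  0.9803  0.9519]
```

View pics/w4.png

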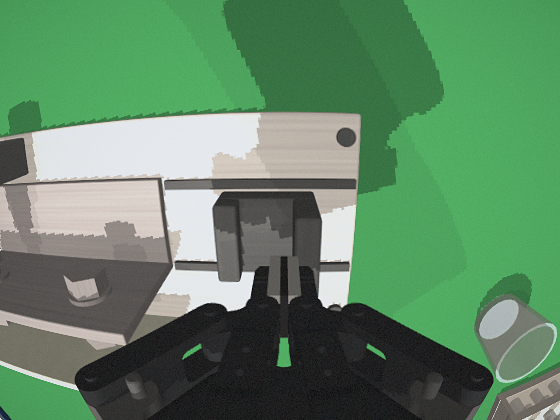

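The lug is unmoved at (308,250), and there was no force although the fingers passed it. So the true height or position of the tip is in doubt. I'll check it with the wrist depth.

```bash
python3 - <<'E'
from h import *
i=eyes.camera_info('wrist');K=i['intrinsics'];T=np.array(i['tool_from_camera'])
im,d=eyes.camera('wrist'); o=monitor.get_obs()
v,u=np.indices(d.shape); x=(u-K[0,2])/K[0,0];y=(v-K[1,2])/K[0,0];th=np.hypot(x,y)+1e-9
k=np.tan(th)/th
P=np.stack([x*k*d,y*k*d,d,np.ones_like(d)],-1)@T.T
P=P[...,:3]; W=P@R.from_quat(o['ee_rot']).as_matrix().T+o['position']
np.save('W.npy',W)
for (c,r) in [(275,260),(275,270),(290,262),(262,275),(305,275),(283,300),(283,330),(308,210),(308,240),(265,220),(230,210),(228,240),(340,140),(100,150),(440,50),(60,225),(85,270)]:
    print((c,r),d[r,c],'tool',P[r,c],'fix',fx(W[r,c]))
E
```

```text
(275, 260) 0.15095423 tool [-0.0034 -0.0092 -0.0403] fix [-0.0339  0.1673  0.0786]
(275, 270) 0.13989203 tool [-0.0032 -0.0103 -0.0516] fix [-0.0349  0.1675  0.0899]
(290, 262) 0.14799462 tool [ 0.0035 -0.0098 -0.0432] fix [-0.0344  0.1742  0.0816]
(262, 275) 0.14411426 tool [-0.0091 -0.0059 -0.0486] fix [-0.0305  0.1615  0.0869]
(305, 275) 0.14466348 tool [ 0.0103 -0.0056 -0.0481] fix [-0.0303  0.1809  0.0865]
(283, 300) 0.123806514 tool [ 0.0003 -0.0069 -0.0697] fix [-0.0315  0.171   0.108 ]
(283, 330) 0.12718344 tool [ 0.0003  0.0076 -0.071 ] fix [-0.0171  0.171   0.1093]
(308, 210) 0.17286234 tool [ 0.0136 -0.0243 -0.0121] fix [-0.0489  0.1843  0.0504]
(308, 240) 0.16378962 tool [ 0.013  -0.0129 -0.0255] fix [-0.0375  0.1837  0.0639]
(265, 220) 0.19725578 tool [-0.0106 -0.0105  0.009 ] fix [-0.0352  0.16    0.0293]
(230, 210) 0.17958523 tool [-0.0292 -0.0221 -0.0057] fix [-0.0467  0.1414  0.044 ]
(228, 240) 0.18653554 tool [-0.0317 -0.0032 -0.0047] fix [-0.0279  0.139   0.043 ]
(340, 140) 0.19600275 tool [ 0.0355 -0.0577  0.0235] fix [-0.0823  0.2062  0.0148]
(100, 150) 0.19973007 tool [-0.1274 -0.0549  0.0268] fix [-0.0795  0.0433  0.0116]
(440, 50) 0.18780924 tool [ 0.1082 -0.1234  0.0369] fix [-0.1481  0.2789  0.0014]
(60, 225) 0.20860276 tool [-0.1708 -0.0013  0.0181] fix [-0.0259 -0.0002  0.0202]
(85, 270) 0.1704538 tool [-0.1205  0.0099 -0.0259] fix [-0.0147  0.0502  0.0643]
```

```bash
python3 - <<'E'
from h import *
W=np.load('W.npy')
for r in (250,254,256,258,260,264,280,320,345,370,400,415): print('wrist',r,[fx(W[r,c]) for c in (276,290)])
im,d=eyes.camera('scene'); cv2.imwrite('pics/s1.png',cv2.resize(im[90:300,200:480],None,fx=2.8,fy=2.8))
P=cloud('scene',d); f=(P[...,:2]-O)
c,s=np.cos(A),np.sin(A); X=c*f[...,0]+s*f[...,1]; Y=-s*f[...,0]+c*f[...,1]
m=(abs(X+.025)<.03)&(abs(Y-.1705)<.06)&(P[...,2]>.066)
z=P[...,2][m]; print(m.sum(),np.percentile(z,[0,1,5,25]) if m.any() else '')
for lo in np.arange(.066,.2,.01):
    k=m&(P[...,2]>=lo)&(P[...,2]<lo+.01); 
    if k.any(): print(round(lo,3),k.sum(),Y[k].min(),Y[k].max(),X[k].min(),X[k].max())
E
```

```text
wrist 250 [array([-0.0154,  0.1666,  0.0303]), array([-0.0157,  0.1754,  0.031 ])]
wrist 254 [array([-0.0126,  0.1666,  0.0304]), array([-0.0119,  0.1754,  0.029 ])]
wrist 256 [array([-0.0345,  0.1677,  0.0757]), array([-0.0344,  0.1743,  0.0755])]
wrist 258 [array([-0.0341,  0.1677,  0.0771]), array([-0.0347,  0.1743,  0.0782])]
wrist 260 [array([-0.0346,  0.1678,  0.08  ]), array([-0.0344,  0.1743,  0.0796])]
wrist 264 [array([-0.0343,  0.1678,  0.0833]), array([-0.0349,  0.1742,  0.0843])]
wrist 280 [array([-0.0341,  0.1681,  0.097 ]), array([-0.0342,  0.1739,  0.0972])]
wrist 320 [array([-0.0329,  0.1685,  0.1225]), array([-0.029 ,  0.1736,  0.1176])]
wrist 345 [array([-0.0175,  0.1683,  0.1191]), array([-0.0174,  0.1737,  0.119 ])]
wrist 370 [array([-0.0336,  0.169 ,  0.1475]), array([-0.0332,  0.173 ,  0.1471])]
wrist 400 [array([-0.0356,  0.1692,  0.1604]), array([-0.0345,  0.1728,  0.1595])]
wrist 415 [array([-0.0342,  0.1693,  0.1643]), array([-0.0339,  0.1728,  0.1641])]
5192 [0.0661 0.0877 0.1249 0.2318]
0.066 12 0.16194039527544896 0.18524558818951437 -0.01923879048583769
[... 529 characters left out ...]
7854063 -0.03240691498026099 -0.00691266893888377
0.136 118 0.1160638999704409 0.21901535671089306 -0.031218117343472393 -0.0051929862474280435
0.146 122 0.11215420890856773 0.22629009940160721 -0.028122116623760463 -0.004150866728968829
0.156 202 0.11057188559308605 0.23023985226262836 -0.036622707375912035 -0.0038254058141580713
0.166 169 0.11059071174986888 0.2250062904285349 -0.030212678238473234 -0.0007850350743190022
0.176 101 0.12635733680493097 0.2083541313473047 -0.030693965934591113 -0.003443489038132394
0.186 34 0.13046218628035466 0.20642147063806376 -0.02821068653259108 -0.01085119286837676
0.196 29 0.1309415064528733 0.20022901281155894 -0.02712700928997542 0.003966852482700206
```

View pics/s1.png

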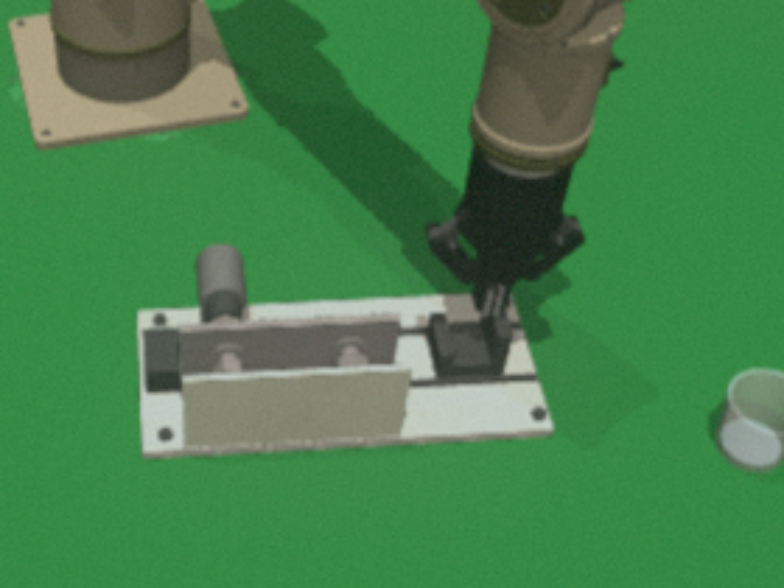

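The scene crop shows the fingers at (493,300) hovering just above the lug at (500,330). Both cameras agree that the true fingertips sit about 37 mm behind the reported TCP: tip at z≈0.0755 against 0.0383 reported. I will correct all heights by that amount, so I move out, go down 38 mm and push.

Request:
servo_tool(
  motion=[
    [0,0.035,0,0,0,0,0],
    [0,0.065,0,0,0,0,0],
    [0,0.065,0,0,0,0,0],
    [0,0.065,0,0.02,0,0,0],
    [0,0.065,0,0.038,0,0,0],
    [0,0.065,0,0.038,0,0,0],
    [0,0.045,0,0.038,0,0,0],
    [0,0.037,0,0.038,0,0,0],
    [0,0.029,0,0.038,0,0,0],
    [0,0.021,0,0.038,0,0,0],
    [0,0.013,0,0.038,0,0,0],
    [0,0.007,0,0.038,0,0,0],
    [0,0.003,0,0.038,0,0,0],
  ],
)

```text
clock: 8.07
position: [0.4985, 0.2245, 0.0005]
ee_rot: [0.764, 0.645, 0.0, -0.0]
ft_force: [2.6, 3.0, 1.2]
grip_width: -0.004
```

```bash
python3 -c "
from h import *
st()"
```

```text
t 8.075 fix [-0.0246  0.1739  0.0005] toolx yaw 80.28943761211362 tz [ 0.0003  0.0003 -1.    ] F [2.646  2.9558 1.2159] w -0.0038299342909804994 q [-0.6529  0.3618  0.1706  1.8808 -0.0766  0.9048  0.9556]
```

Contact: about 3 N, which matches the slide friction. I continue to the stop.

Request:
servo_tool(
  motion=[
    [0,-0.003,0,0,0,0,0],
    [0,-0.006,0,0,0,0,0],
    [0,-0.008,0,0,0,0,0],
    [0,-0.009,0,0,0,0,0],
    [0,-0.01,0,0,0,0,0],
    [0,-0.01,0,0,0,0,0],
  ],
)

```text
clock: 8.82
position: [0.4966, 0.2147, 0.0002]
ee_rot: [0.764, 0.645, -0.0, -0.0]
ft_force: [1.2, 2.9, 1.6]
grip_width: -0.003
```

```bash
python3 -c "
from h import *
st()"
```

```text
t 8.825 fix [-0.0248  0.164   0.0002] toolx yaw 80.28678878060391 tz [-0.0003 -0.0001 -1.    ] F [1.2362 2.8814 1.6193] w -0.0033378620029812516 q [-0.6426  0.352   0.1741  1.8952 -0.0763  0.9009  0.9697]
```

Request:
servo_tool(
  motion=[
    [0,-0.002,0,0,0,0,0],
    [0,-0.004,0,0,0,0,0],
    [0,-0.005,0,0,0,0,0],
    [0,-0.005,0,0,0,0,0],
  ],
)

```text
clock: 9.32
position: [0.4965, 0.2139, 0.0005]
ee_rot: [0.763, 0.646, 0.003, -0.001]
ft_force: [7.0, 17.3, -8.7]
grip_width: -0.002
```

```bash
python3 -c "
from h import *
st()"
```

```text
t 9.325 fix [-0.0248  0.1632  0.0005] toolx yaw 80.4528162089888 tz [ 0.0028  0.0047 -1.    ] F [ 7.0439 17.2599 -8.6926] w -0.001901967659971421 q [-0.6386  0.3476  0.1728  1.9005 -0.0789  0.8952  0.9773]
```

Request:
servo_tool(
  motion=[
    [0,-0.002,0,0,0,0,0],
    [0,-0.003,0,0,0,0,0],
    [0,-0.003,0,0,0,0,0],
    [0,-0.003,0,0,0,0,0],
  ],
)

```text
clock: 9.82
position: [0.4966, 0.2139, 0.0006]
ee_rot: [0.763, 0.647, 0.004, -0.001]
ft_force: [11.0, 25.9, -15.0]
grip_width: 0.002
```

Request:
servo_tool(
  motion=[
    [0,0.01,0,0,0,0,0],
    [0,0.025,0,0,0,0,0],
    [0,0.025,0,-0.04,0,0,0],
    [0,0.025,0,-0.09,0,0,0],
    [0,0.025,0,-0.125,0,0,0],
    [0.3,-0.03,0.02,-0.13,0,0,0],
    [0.6,-0.085,0.04,-0.13,0,0,0],
    [0.6,-0.14,0.05,-0.13,0,0,0],
    [0.6,-0.19,0.054,-0.13,0,0,0],
    [0.6,-0.205,0.054,-0.13,0,0,0],
    [0.6,-0.205,0.054,-0.13,0,0,0],
  ],
)

```text
clock: 11.2
position: [0.5137, -0.0047, 0.1302]
ee_rot: [0.765, 0.644, -0.0, -0.0]
ft_force: [-0.1, 1.2, 1.0]
grip_width: 0.597
```

```bash
python3 - <<'E'
from h import *
st()
i=eyes.camera_info('wrist');K=i['intrinsics'];T=np.array(i['tool_from_camera'])
o=monitor.get_obs(); im,d=eyes.camera('wrist'); cv2.imwrite('pics/w5.png',im)
v,u=np.indices(d.shape); x=(u-K[0,2])/K[0,0];y=(v-K[1,2])/K[0,0];th=np.hypot(x,y)+1e-9
k=np.tan(th)/th
P=(np.stack([x*k*d,y*k*d,d,np.ones_like(d)],-1)@T.T)[...,:3]; W=P@R.from_quat(o['ee_rot']).as_matrix().T+o['position']
c,s=np.cos(A),np.sin(A); f=W[...,:2]-O
F=np.stack([c*f[...,0]+s*f[...,1],-s*f[...,0]+c*f[...,1],W[...,2]],-1); np.save('F5.npy',F)
m=(abs(F[...,2]-.1)<.004)&(F[...,0]>-.02)&(F[...,0]<.08)&(abs(F[...,1])<.1)
for lo,hi in [(-.02,.03),(.03,.08)]:
    k=m&(F[...,0]>lo)&(F[...,0]<hi)
    if k.sum()>5: print('plate',k.sum(),np.percentile(F[k],[2,50,98],axis=0), np.polyfit(F[k][:,1],F[k][:,0],1))
m=(F[...,2]>.058)&(F[...,2]<.083)&(F[...,0]>.012)&(F[...,0]<.045)&(abs(F[...,1]+.05)<.03)
print('head',m.sum(),np.percentile(F[m],[2,50,98],axis=0) if m.sum() else '')
try:
  print([(fx(towld('wrist',x['point'])),x['confidence']) for x in models.boxes_of('wrist','head')])
  print([(fx(towld('wrist',x['point'])),x['confidence']) for x in models.boxes_of('wrist','jaw')])
except Exception as e: print(e)
E
```

```text
t 11.2 fix [ 0.0292 -0.0493  0.1302] toolx yaw 80.18994873120155 tz [-0.0007 -0.     -1.    ] F [-0.0821  1.1996  1.0167] w 0.5965106617688527 q [-0.4017  0.136   0.3498  1.8582 -0.0508  1.1567  1.3652]
plate 3100 [[ 0.0007 -0.0864  0.0968]
 [ 0.0043 -0.0089  0.0998]
 [ 0.0085  0.0842  0.1011]] [-0.0011  0.0043]
plate 1995 [[ 0.0543 -0.0848  0.0962]
 [ 0.0564 -0.0081  0.0996]
 [ 0.0602  0.0847  0.101 ]] [0.0009 0.0567]
head 864 [[ 0.0175 -0.0626  0.0618]
 [ 0.0269 -0.0498  0.0751]
 [ 0.0366 -0.0381  0.0796]]
[(array([-0.0579, -0.0516,  0.0739]), 0.88)]
[(array([-0.0261,  0.1248,  0.0404]), 0.79)]
```

View pics/w5.png

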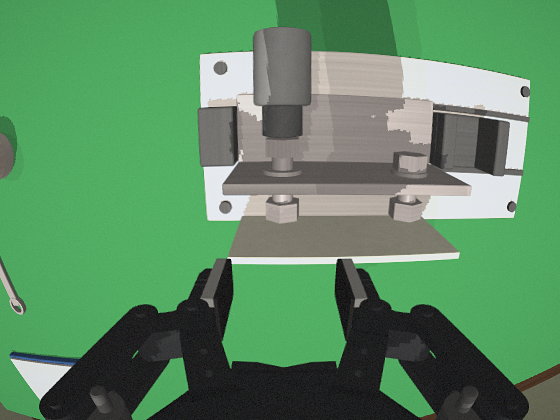

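The wrist view shows the jaw home against the bracket edge (435,140). The driven head is at (282,208), in line with the runner, and the fingers straddle it. Descend 122 mm in two stages.

Request:
servo_tool(
  motion=[
    [0.6,-0.001,0,0.03,0,0,0],
    [0.6,-0.001,0,0.06,0,0,0],
    [0.6,-0.001,0,0.08,0,0,0],
    [0.6,-0.001,0,0.095,0,0,0],
    [0.6,-0.001,0,0.11,0,0,0],
    [0.6,-0.001,0,0.122,0,0,0],
    [0.6,-0.001,0,0.122,0,0,0],
  ],
  grip_force=60,
)

```text
clock: 12.22
position: [0.5133, -0.0052, 0.0076]
ee_rot: [0.764, 0.645, -0.001, -0.0]
ft_force: [0.2, -1.0, 0.7]
grip_width: 0.603
```

```bash
python3 -c "
from h import *
st()
im,d=eyes.camera('wrist'); cv2.imwrite('pics/w6.png',im)"
```

```text
t 12.225 fix [ 0.0289 -0.0499  0.0076] toolx yaw 80.29140622653331 tz [-0.0013 -0.0002 -1.    ] F [ 0.1959 -0.9542  0.6572] w 0.6025702158482092 q [-0.3737  0.2962  0.3338  1.9678 -0.1224  0.8981  1.4245]
```

View pics/w6.png

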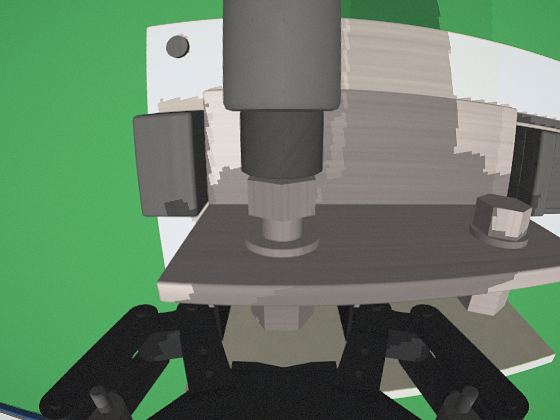

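The fingers are in the gap on either side of the driven head at (282,315), centred on it. Close.

Request:
servo_tool(
  motion=[
    [0.4,0,0,0,0,0,0],
    [0.2,0,0,0,0,0,0],
    [0,0,0,0,0,0,0],
    [0,0,0,0,0,0,0],
    [0,0,0,0,0,0,0],
    [0,0,0,0,0,0,0],
    [0,0,0,0,0,0,0],
    [0,0,0,0,0,0,0],
  ],
)

```text
clock: 13.28
position: [0.5143, -0.006, 0.0091]
ee_rot: [0.765, 0.644, 0.0, 0.0]
ft_force: [-3.5, -3.8, 6.6]
grip_width: 0.295
```

```bash
python3 - <<'E'
from h import *
st()
im,d=eyes.camera('wrist'); a=im[170:400,200:370]; np.save('a.npy',a)
s1,_=eyes.camera('scene');np.save('sa.npy',s1)
print(models.boxes_of('wrist','jaw')[:1] and [fx(towld('wrist',x['point'])) for x in models.boxes_of('wrist','jaw')])
cv2.imwrite('pics/w7.png',cv2.resize(a,None,fx=2.4,fy=2.4))
E
```

```text
t 13.275 fix [ 0.03   -0.0505  0.0091] toolx yaw 80.24046511945255 tz [ 0.001  -0.0002 -1.    ] F [-3.4595 -3.7614  6.6104] w 0.2952117720158878 q [-0.3734  0.294   0.335   1.9667 -0.1216  0.899   1.4245]
[array([-0.0235,  0.0916,  0.0352])]
```

Request:
servo_tool(
  motion=[
    [0,0,0,0,0,0,0],
    [0,0,0,0,0,0,0],
    [0,0,0,0,0,0,0],
    [0,0,0,0,0,0,0],
    [0,0,0,0,0,0,0],
    [0,0,0,0,0,0,0],
    [0,0,0,0,0,0,0],
    [0,0,0,0,0,0,0],
  ],
)

```text
clock: 14.48
position: [0.5143, -0.006, 0.0091]
ee_rot: [0.765, 0.644, 0.0, 0.0]
ft_force: [-1.3, -3.6, 6.0]
grip_width: 0.287
```

```bash
python3 - <<'E'
from h import *
st()
im,d=eyes.camera('wrist'); b=im[170:400,200:370]; a=np.load('a.npy')
f=lambda p:cv2.GaussianBlur(p,(5,5),0).astype(float)
D=abs(f(a)-f(b)).max(-1); print('diff mean/max',D.mean(),D.max(),'nut region (rows 170-250)',D[:80,45:120].mean(),D[:80,45:120].max())
c=np.vstack([np.hstack([a,b])]); cv2.imwrite('pics/w8.png',cv2.resize(c,None,fx=2.3,fy=2.3))
P=cloud('top',eyes.camera('top')[1]); Z=P[...,2]; F=np.stack([*(np.moveaxis(P[...,:2]-O,-1,0))],-1)
c_,s_=np.cos(A),np.sin(A); X=c_*F[...,0]+s_*F[...,1]; Y=-s_*F[...,0]+c_*F[...,1]
m=(Z>.055)&(Z<.07)&(abs(X+.025)<.035)&(Y>.11)&(Y<.22); print('lug y',m.sum(),np.percentile(Y[m],[5,50,95]) if m.any() else '')
E
```

```text
t 14.475 fix [ 0.03   -0.0506  0.0091] toolx yaw 80.23833623531289 tz [ 0.001  -0.0003 -1.    ] F [-1.3378 -3.6437  5.9781] w 0.28667216571583004 q [-0.3734  0.294   0.335   1.9668 -0.1216  0.899   1.4245]
diff mean/max 1.1915856777493605 7.0 nut region (rows 170-250) 0.8853333333333333 3.0
lug y 105 [0.1364 0.1425 0.1493]
```

View pics/w8.png

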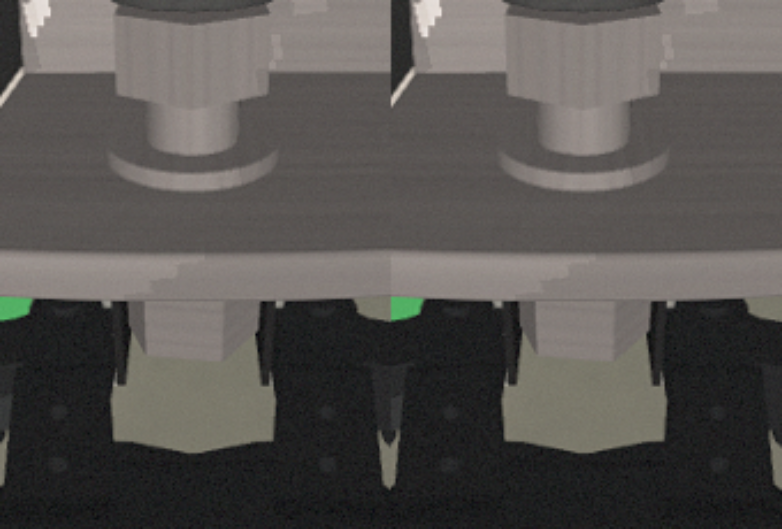

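The frames 1.2 s apart match, so the bolt is stopped. The opening is 24.4 mm, close to the 24 mm across flats. I'll firm up the grip and check the head's facet orientation numerically from depth.

Request:
servo_tool(
  motion=[
    [0,0,0,0,0,0,0],
    [0,0,0,0,0,0,0],
    [0,0,0,0,0,0,0],
    [0,0,0,0,0,0,0],
    [0,0,0,0,0,0,0],
    [0,0,0,0,0,0,0],
  ],
  grip_force=90,
)

```text
clock: 15.32
position: [0.5143, -0.006, 0.0092]
ee_rot: [0.765, 0.644, 0.0, 0.0]
ft_force: [-2.0, -3.4, 7.8]
grip_width: 0.278
```

```bash
python3 - <<'E'
from h import *
st()
i=eyes.camera_info('wrist');K=i['intrinsics'];T=np.array(i['tool_from_camera'])
o=monitor.get_obs(); im,d=eyes.camera('wrist'); a=im[170:400,200:370]; p=np.load('a.npy')
D=abs(cv2.GaussianBlur(a,(5,5),0).astype(float)-cv2.GaussianBlur(p,(5,5),0)).max(-1); print('diff',D.mean(),D.max())
v,u=np.indices(d.shape); x=(u-K[0,2])/K[0,0];y=(v-K[1,2])/K[0,0];th=np.hypot(x,y)+1e-9
k=np.tan(th)/th
P=(np.stack([x*k*d,y*k*d,d,np.ones_like(d)],-1)@T.T)[...,:3]; W=P@R.from_quat(o['ee_rot']).as_matrix().T+o['position']
c,s=np.cos(A),np.sin(A); f=W[...,:2]-O
F=np.stack([c*f[...,0]+s*f[...,1],-s*f[...,0]+c*f[...,1],W[...,2]],-1)*1000
for r in range(300,340,4): print(r,[(int(cc),F[r,cc].round(1).tolist()) for cc in range(252,318,8)])
m=(F[...,0]<35)&(F[...,0]>20)&(abs(F[...,1]+50)<15)&(F[...,2]>60)&(F[...,2]<84)
q=F[m]
for b in range(-64,-36,2):
    z=q[(q[:,1]>=b)&(q[:,1]<b+2)]
    if len(z): print(b,len(z),np.median(z[:,2]))
E
```

```text
t 15.325 fix [ 0.03   -0.0506  0.0092] toolx yaw 80.24055999625601 tz [ 0.001  -0.0002 -1.    ] F [-1.9709 -3.3951  7.789 ] w 0.27814266096769263 q [-0.3734  0.2938  0.3351  1.9667 -0.1216  0.8992  1.4245]
diff 1.7169820971867007 40.0
300 [(252, [8.5, -60.0, 99.7]), (260, [7.9, -57.4, 100.4]), (268, [8.2, -54.9, 100.0]), (276, [8.6, -52.4, 99.5]), (284, [8.5, -49.9, 99.5]), (292, [8.2, -47.4, 99.9]), (300, [8.1, -44.9, 100.1]), (308, [8.4, -42.3, 99.7]), (316, [8.5, -39.8, 99.7])]
304 [(252, [24.9, -62.5, 79.1]), (260, [28.0, -59.7, 74.6]), (268, [26.6, -56.3, 76.6]), (276, [25.6, -53.0, 77.9]), (284, [26.0, -49.8, 77.4]), (292, [25.4, -46.7, 78.3]), (300, [25.9, -43.4, 77.6]), (308, [29.9, -39.7, 72.1]), (316, [24.7, -37.2, 79.4])]
308 [(252, [26.5, -62.5, 79.6]), (260, [30.7, -59.8, 73.9]), (268, [27.9, -56.3, 77.5]), (276, [28.0, -53.0, 77.4]), (284, [27.8, -49.8, 77.7]), (292, [27.9, -46.6, 77.5]), (300, [28.7, -43.3, 76.5]), (308, [32.6, -39.6, 71.3]), (316, [26.5, -37.2, 79.6])]
312 [(252, [28.2, -62.5, 80.1]), (260, [33.5, -60.0, 73.0]), (268, [30.2, -56.3, 77.2]), (276, [30.1
[... 1354 characters left out ...]
]), (300, [54.9, -42.0, 61.3]), (308, [55.4, -38.0, 60.7]), (316, [39.4, -36.5, 79.4])]
336 [(252, [41.6, -63.3, 79.5]), (260, [54.8, -61.3, 64.4]), (268, [54.8, -57.4, 64.3]), (276, [54.7, -53.6, 64.4]), (284, [56.3, -49.8, 62.5]), (292, [54.7, -45.9, 64.4]), (300, [54.9, -42.1, 64.3]), (308, [54.6, -38.3, 64.7]), (316, [40.6, -36.5, 80.7])]
-64 163 79.54281719130815
-62 48 71.86808437751824
-60 79 75.82632098297229
-58 94 76.97040459326793
-56 100 77.30026115069445
-54 108 77.64337215651369
-52 106 77.84057670527412
-50 110 78.15681313733776
-48 111 78.36194358752121
-46 110 78.5262930378866
-44 78 76.30045733729534
-42 64 73.63416478860854
-40 69 71.3785320383619
-38 161 79.65084700598283
```

The depth says the top facet is tilted only about 7°, so the pads are clamped across corners, jammed by friction, rather than across flats. I reopen, let the bolt turn on, and re-close when the flats come round.

```bash
cat > hx.py <<'E'
from h import *
def hexa():
    i=eyes.camera_info('wrist');K=i['intrinsics'];T=np.array(i['tool_from_camera'])
    o=monitor.get_obs(); im,d=eyes.camera('wrist'); cv2.imwrite('pics/hx%d.png'%(o['clock']*1000),im)
    v,u=np.indices(d.shape); x=(u-K[0,2])/K[0,0];y=(v-K[1,2])/K[0,0];th=np.hypot(x,y)+1e-9
    k=np.tan(th)/th
    W=(np.stack([x*k*d,y*k*d,d,np.ones_like(d)],-1)@T.T)[...,:3]@R.from_quat(o['ee_rot']).as_matrix().T+o['position']
    c,s=np.cos(A),np.sin(A); f=W[...,:2]-O
    F=np.stack([c*f[...,0]+s*f[...,1],-s*f[...,0]+c*f[...,1],W[...,2]],-1)*1000
    q=F[(F[...,0]<35)&(F[...,0]>23)&(abs(F[...,1]+50)<10)&(F[...,2]>70)&(F[...,2]<84)]
    best=[]
    for a in np.arange(-30,30,1.):
        n=np.radians(90+a+60*np.arange(6))
        for dy in np.arange(-2,2.1,.5):
          for dz in np.arange(-2,2.1,.5):
            e=((q[:,1,None]+50-dy)*np.cos(n)+(q[:,2,None]-66-dz)*np.sin(n)).max(1)-12
            best.append((np.abs(e).mean(),a,dy,dz))
    b=min(best); print('t',o['clock'],'n',len(q),'flat tilt deg (want +-30)',b,'w',o['grip_width'])
    return F
E
python3 -c "
from hx import *
hexa()"
```

```text
t 15.375 n 958 flat tilt deg (want +-30) (np.float64(0.3754724053675886), np.float64(8.0), np.float64(0.0), np.float64(0.0)) w 0.27921830992705493
```

Request:
servo_tool(
  motion=[
    [0.45,0,0,0,0,0,0],
    [0.45,0,0,0,0,0,0],
    [0.45,0,0,0,0,0,0],
    [0.45,0,0,0,0,0,0],
  ],
  grip_force=60,
)

```text
clock: 15.92
position: [0.5138, -0.0051, 0.0082]
ee_rot: [0.764, 0.645, 0.0, -0.0]
ft_force: [0.6, 0.4, 0.1]
grip_width: 0.45
```

```bash
python3 -c "
from hx import *
hexa();st()"
```

```text
t 15.925 n 932 flat tilt deg (want +-30) (np.float64(0.3681954491382811), np.float64(18.0), np.float64(0.0), np.float64(0.0)) w 0.44968903737630583
t 15.975 fix [ 0.0294 -0.0497  0.0083] toolx yaw 80.29930408598193 tz [ 0.      0.0001 -1.    ] F [ 0.0337 -0.2063  0.2998] w 0.44679947736949094 q [-0.3739  0.2951  0.334   1.9673 -0.1223  0.8982  1.4245]
```

Request:
servo_tool(
  motion=[
    [0.42,0,0,0,0,0,0],
    [0.4,0,0,0,0,0,0],
    [0,0,0,0,0,0,0],
    [0,0,0,0,0,0,0],
    [0,0,0,0,0,0,0],
    [0,0,0,0,0,0,0],
    [0,0,0,0,0,0,0],
    [0,0,0,0,0,0,0],
  ],
  grip_force=60,
)

```text
clock: 16.98
position: [0.5138, -0.0059, 0.0084]
ee_rot: [0.765, 0.644, -0.0, 0.0]
ft_force: [-2.0, -4.7, 5.0]
grip_width: 0.266
```

```bash
python3 -c "
from hx import *
hexa();st()"
```

```text
t 16.975 n 947 flat tilt deg (want +-30) (np.float64(0.36932499077853836), np.float64(28.0), np.float64(0.0), np.float64(0.0)) w 0.26589679050316073
t 17.025 fix [ 0.0295 -0.0505  0.0084] toolx yaw 80.2502093952284 tz [-0.0001 -0.0005 -1.    ] F [-2.7856 -4.9524  5.0254] w 0.2712701850394861 q [-0.3735  0.2949  0.3347  1.9674 -0.1218  0.8986  1.4245]
```

Request:
servo_tool(
  motion=[
    [0,0,0,0,0,0,0],
    [0,0,0,0,0,0,0],
    [0,0,0,0,0,0,0],
    [0,0,0,0,0,0,0],
    [0,0,0,0,0,0,0],
    [0,0,0,0,0,0,0],
    [0,0,0,0,0,0,0],
    [0,0,0,0,0,0,0],
  ],
)

```text
clock: 18.02
position: [0.5138, -0.0059, 0.0084]
ee_rot: [0.765, 0.644, -0.0, 0.0]
ft_force: [-2.7, -4.2, 5.6]
grip_width: 0.27
```

```bash
python3 -c "
from hx import *
hexa();st()
import glob; n=sorted(glob.glob('pics/hx*'),key=lambda s:int(s[7:-4]))[-1]; cv2.imwrite('pics/fin.png',cv2.resize(cv2.imread(n)[280:400,200:370],None,fx=4,fy=4))"
```

```text
t 18.025 n 953 flat tilt deg (want +-30) (np.float64(0.35985010965978215), np.float64(28.0), np.float64(0.0), np.float64(0.0)) w 0.2695929542464111
t 18.075 fix [ 0.0295 -0.0506  0.0084] toolx yaw 80.25128912304113 tz [-0.0001 -0.0005 -1.    ] F [-1.9347 -4.947   5.0046] w 0.26990392053691425 q [-0.3735  0.2948  0.3348  1.9674 -0.1217  0.8986  1.4245]
```

View pics/fin.png

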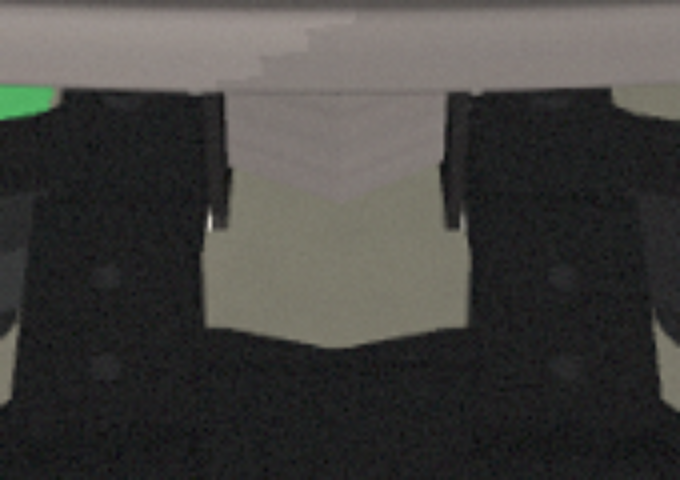

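The final crop shows the head's corner pointing up at (335,195), with its flats lying against both pads at (228,150) and (445,150). The facet angle was unchanged over 1 s. Handing in.

```bash
python3 -c "
from h import *
ticket.hand_in()"
```

```text
the job is handed in; nothing more can be done
```

The jaw is home and the driven bolt's head is gripped across its flats and no longer turning. I handed the job in at about 18 s, still gripping at 60 N.

**Jaw:** I pushed it until it stopped, then pressed up to about 28 N sideways against the bracket. The top camera afterwards put its outer face at about y = 149.5 mm, where 150 mm is fully home.

**Bolt:** The last two depth checks, 1 s apart, gave the same head angle: 28° both times, against 30° for flats exactly on the pads. The opening read 0.27 (about 23 mm), close to the 24 mm across flats.

**Problems along the way:**
- **TCP height:** The reported TCP did not match the visible fingertips. Both cameras put the tips about 37 mm farther back, so my first two pushes missed: the fingers passed over the lug and came down into the hollow of the jaw. I corrected every height after that.
- **First grip:** My first grip stopped the bolt but jammed across its corners. I opened, let it turn about 20° and gripped again on the flats.
- **Small remaining load:** About 5 N sideways and 5 N upward stayed on the wrist while gripping.

The bottle, spanner and pot were never on the arm's path, but I did not measure their positions again at the end.

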